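Roll the seal bar home in its rail

TASK

Take the hand roller out of its stand, set its wheel on the proud white seal bar at the end with the blue cap and roll along to the other end in one pass without lifting off, pressing firmly enough that every section goes fully home, flush with the rim of the rail, but never with more than 24 N on the bar or rail. Press with the roller only, then set the roller upright back in its stand and let go. Leave the bottles and the dish where they are.

Things in the scene. Friction and masses are not known exactly. Their poses are not given: they have to be found in the camera images.
- roller: Loose upright hand roller, 0.2 to 0.33 kg; origin at the wheel's lowest point, 75 mm below roller_grip. From the top: orange handle, black square shoulder 60 x 60 x 8 mm (underside 33 mm below roller_grip), steel fork, black wheel. z points up, the axle lies along x, so it rolls along y.
- roller_grip (a point): Centre of the roller's orange handle: an upright block 24 mm thick along its own y (grip it across these faces), 36 mm wide along x, 50 mm tall (25 mm above and below this point).
- roller_hub (a point): Centre of the roller's wheel, on the axle, 57 mm straight below roller_grip. Wheel radius 18 mm, 14 mm wide along the axle (x), turns freely.
- stand_top (a point): Centre of the mouth of the fixed grey stand that holds the roller at the start, at its top edge, 56 mm above the desk. Mouth 34 mm along x, 46 mm along y; wheel and fork (28 x 36 mm) hang in it and the shoulder rests on the edge, so roller_grip is 33 mm above this point, axes as the stand's (half a turn is as good).
- jig: Levelling jig: aluminium base 74 x 200 x 8 mm fixed on the desk, origin under its centre, y along the bar. On it, on two levelling screws set differently each time, a grey channel rail: its true rim lies up to 8 mm higher or lower than the nominal 41 mm above the desk, and slopes by up to a further 4.5 mm up or down at the bar's ends. It does not give under the roller.
- bar_start (a point): Middle of section 1 of the white seal bar, at the rail's blue-capped end, at the nominal rim height (41 mm above the desk; the true rim differs, see jig). It is a point of the jig's base. The bar, 20 mm wide between 3.5 mm rail walls, runs along this point's +y to bar_end; x is across it.
- bar_end (a point): Middle of section 7, the last, at the grey end of the bar, 121.8 mm from bar_start along y; also a point of the jig's base at nominal rim height.
- section1 (a joint): How far section 1 of 7 of the white seal bar (20 mm long each, in a row 20.3 mm apart from bar_start to bar_end) is pushed down into the rail, m: 0 = stands 5 mm proud of the rim, 0.005 = fully home, top flush with the rim, against a hard stop. It starts between 0 and 0.0015, takes about 9 N to push and stays where it is left.
- section2 (a joint): How far section 2 of 7 of the white seal bar (20 mm long each, in a row 20.3 mm apart from bar_start to bar_end) is pushed down into the rail, m: 0 = stands 5 mm proud of the rim, 0.005 = fully home, top flush with the rim, against a hard stop. It starts between 0 and 0.0015, takes about 9 N to push and stays where it is left.
- section3 (a joint): How far section 3 of 7 of the white seal bar (20 mm long each, in a row 20.3 mm apart from bar_start to bar_end) is pushed down into the rail, m: 0 = stands 5 mm proud of the rim, 0.005 = fully home, top flush with the rim, against a hard stop. It starts between 0 and 0.0015, takes about 9 N to push and stays where it is left.
- section4 (a joint): How far section 4 of 7 of the white seal bar (20 mm long each, in a row 20.3 mm apart from bar_start to bar_end) is pushed down into the rail, m: 0 = stands 5 mm proud of the rim, 0.005 = fully home, top flush with the rim, against a hard stop. It starts between 0 and 0.0015, takes about 9 N to push and stays where it is left.
- section5 (a joint): How far section 5 of 7 of the white seal bar (20 mm long each, in a row 20.3 mm apart from bar_start to bar_end) is pushed down into the rail, m: 0 = stands 5 mm proud of the rim, 0.005 = fully home, top flush with the rim, against a hard stop. It starts between 0 and 0.0015, takes about 9 N to push and stays where it is left.
- section6 (a joint): How far section 6 of 7 of the white seal bar (20 mm long each, in a row 20.3 mm apart from bar_start to bar_end) is pushed down into the rail, m: 0 = stands 5 mm proud of the rim, 0.005 = fully home, top flush with the rim, against a hard stop. It starts between 0 and 0.0015, takes about 9 N to push and stays where it is left.
- section7 (a joint): How far section 7 of 7 of the white seal bar (20 mm long each, in a row 20.3 mm apart from bar_start to bar_end) is pushed down into the rail, m: 0 = stands 5 mm proud of the rim, 0.005 = fully home, top flush with the rim, against a hard stop. It starts between 0 and 0.0015, takes about 9 N to push and stays where it is left.
- stain_violet: Bystander: small dropper bottle with violet liquid, black top, 32 mm across, 99 mm tall, standing on the desk; origin under its centre.
- stain_blue_b: Bystander: small dropper bottle with blue liquid, white top, 32 mm across, 99 mm tall, standing on the desk; origin under its centre.
- iodine: Bystander: small brown dropper bottle with black top, 32 mm across, 99 mm tall, standing on the desk; origin under its centre.
- petri_2: Bystander: round covered dish with pink content, 61 mm across, 16 mm tall, standing on the desk; origin under its centre.
There are look-alikes about, which are no part of the job. Leave any red look-alike of the roller alone.

How it is judged:
By the outcome, as a careful person would: the job done as asked, in the order asked, and still so for the second after the job is handed in, with the robot touching nothing.
It also fails if it takes over 72 s, if anything falls off the work surface, if the arm or the gripper's body presses on something with over 40 N, if the wrist force passes 120 N, or if a joint passes its speed limit or range.

ROBOT

A 6-joint arm with a two-finger parallel gripper is mounted at the origin on a cart in front of the work surface, level with it; the furniture and walls round the work are solid. World frame = base frame: x ahead of the robot, y to its left, z up, the work surface at z = 0. Lengths are in mm, angles in rad, forces in N, time in s.
With the tool pointing down it reaches from about 300 to 1000 mm from the base axis. Payload 5.1 kg.
Tool frame: the origin (TCP) lies between the finger pads; the fingertips stand 19 mm ahead of it and the grasp point (between the pads) is the TCP; z points along the fingers, y is the line along which they close (so a half turn about z gives the same grasp; the last joint's range is limited). The gripper opens to 95 mm and grips with 3 to 60 N. Pads are 20 mm wide; open, the fingers measure 119 mm over their backs; the gripper's body (75 mm by 180 mm) begins 59 mm behind the grasp point.
Start: joints at [1.134, 0.124, 1.65, -0, 1.367, -0.083], TCP at [225.222, 609.721, 233.656] pointing down, gripper open.
Joint ranges: [-2.61, 2.61], [-1.02, 2.33], [0.03, 2.71], [-1.35, 4.49], [0.32, 2.68], [-2.91, 2.91]. Speed limits (rad/s): [2.57, 2.57, 3.14, 3.14, 3.14, 3.14].

INTERFACE

Orientations are given as a 3x3 rotation matrix whose columns are the frame's x, y, z axes.
In Python, from plant import sensors, eyes, job gives the robot as it stands.
- The arm moves only by the shell command python3 -m jog 'ROWS' [FORCE]. ROWS is JSON, a list that holds one entry, the list of rows, each a list of 7 numbers: the turn, a rotation vector about the tool's x, y, z in units of 5 degrees (1.0 is 5 degrees), then the shift along the tool's x, y, z in units of 50 mm (1.0 is 50 mm), then the closure, from -1 (fully open) to 1 (shut), so that 0 is half open. In form: [[[rx, ry, rz, dx, dy, dz, fingers], ...]]. A call has exactly 8 rows; each row shifts and turns the commanded pose from where the row before left it, along the tool's axes as they then stand; what a row does not reach is not made up. A row lasts 1/8 s, in which the tool goes at most 62.5 mm and 10.7 degrees, less where a joint would pass 70% of its speed; a pose out of reach is approached as far as the arm can. A call is refused whole if a number of a shift passes 1 or a number of a turn 1, either way. A call with a gripper value outside its range is refused whole. The fingers move at their own pace and stop on an object; FORCE is the grip in N (left out, the last holds). Time passes only in rows, so rows that do not move let the fingers close, or fill a call up. It gives the time, the measured TCP pose, the force, the opening and the grip force at its end, in the units of the state.
- sensors.get_obs(): the state, without advancing time (a new reading comes with each control period).
- eyes.snapshot(name): name is "scene" or "top"; returns (picture, depth): 400x640x3 uint8, blue, green, red; 400x640 float32, mm along the optical axis (not along the pixel's ray), 0 where there is no reading.
- eyes.get_calibration(name): a dict with "K" (3x3 intrinsics, pixels), "dist" ([k1, k2, p1, p2, k3] as OpenCV has them; the pictures are not rectified), "R" (3x3) and "t" (3): a world point X has camera coordinates R X + t. Camera axes: x right, y down, z forward; pixel columns grow to the right and rows downward; lengths in mm; the calibration is good to about 2 mm. A picture is of the moment at which its call begins. get_calibration takes no time and is no camera call.
- job.job_done(): hands the job in; it is judged then, once.
The state is a dict: "clock": time; "qpos": joint angles; "dq": joint speeds; "joint_efforts": joint torques, N m; "eef_pos": TCP position; "eef_rot": TCP orientation; "contact_force": force on the tool from outside, world axes, zero at the start; "ft_torque": the same for the moment, N m; "finger_gap": opening from 0.0 (shut) to 1.0 (fully open); "finger_force": force on a finger pad.
Only numpy, scipy, OpenCV 4.12 (cv2) and the standard library are available. Lean on these libraries where they do the work, as an engineer would, in place of code of your own. Each camera call takes 0.05 s, during which the arm holds its last target. There are 200 camera calls.

## Working session

There is one attempt and no reset: what is moved stays moved. The work goes in short steps, Python scripts to look and compute and a shell command to move; the robot and the scene stay as the last step left them, time stands still between calls to the robot, and variables do not carry over. Pictures are saved under pics/ and viewed, at most 10 in all, crops included, and the job is handed in when it is done.

```bash
ls; mkdir -p pics; cat > h.py <<'E'
import numpy as np, cv2
from plant import sensors, eyes, job
def snap(n,save=None):
    im,d=eyes.snapshot(n); im=np.array(im); d=np.array(d)
    if save: cv2.imwrite('pics/'+save,im); np.save('pics/'+save[:-4]+'.npy',d)
    return im,d
def world(n,d):
    c=eyes.get_calibration(n);K=np.array(c['K'],float);R=np.array(c['R']);t=np.array(c['t']).ravel()
    v,u=np.mgrid[0:400,0:640]
    p=cv2.undistortPoints(np.stack([u,v],-1).reshape(-1,1,2).astype(np.float64),K,np.array(c['dist'],float)).reshape(400,640,2)
    X=np.dstack([p[...,0]*d,p[...,1]*d,d])
    W=(X-t)@R
    W[d<=0]=np.nan
    return W
E
python3 - <<'E'
from h import *
snap('top','top0.png');snap('scene','sc0.png')
o=sensors.get_obs();print(o)
for n in('top','scene'):
    c=eyes.get_calibration(n);print(n,-np.array(c['R']).T@np.array(c['t']).ravel(), c['K'])
E
```

```text
pics
{'clock': 0.1, 'qpos': array([ 1.13440249e+00,  1.24443750e-01,  1.65154622e+00, -3.57988246e-05,
        1.36750292e+00, -8.26273199e-02]), 'dq': array([ 0.00057829, -0.00235644, -0.00135335,  0.00034739,  0.00150992,
       -0.00073943]), 'joint_efforts': array([ 2.81033017e-04, -4.18884873e+01, -3.61093211e+01,  7.77542149e-02,
        4.62132355e-02, -5.47561399e-05]), 'eef_pos': array([225.00050608, 609.22666729, 232.50224634]), 'eef_rot': array([[-9.38076992e-01,  3.46425984e-01, -7.71405862e-04],
       [ 3.46426821e-01,  9.38075392e-01, -1.73697145e-03],
       [ 1.21904813e-04, -1.89664863e-03, -9.99998194e-01]]), 'contact_force': array([-0.05576801, -0.01400833, -0.32809823]), 'ft_torque': array([-0.0264031 , -0.00161883, -0.03237487]), 'finger_force': 0.0, 'finger_gap': 0.9975503355345885}
top [462.97575185 -47.02566185 944.26413806] [[398.25449246   0.         324.22947388]
 [  0.         398.25449246 193.01282713]
 [  0.           0.           1.        ]]
scene [ 222.15069733 -582.80242347  687.08675083] [[375.6390037    0.         320.95655337]
 [  0.         375.6390037  199.63617008]
 [  0.           0.           1.        ]]
```

View pics/top0.png

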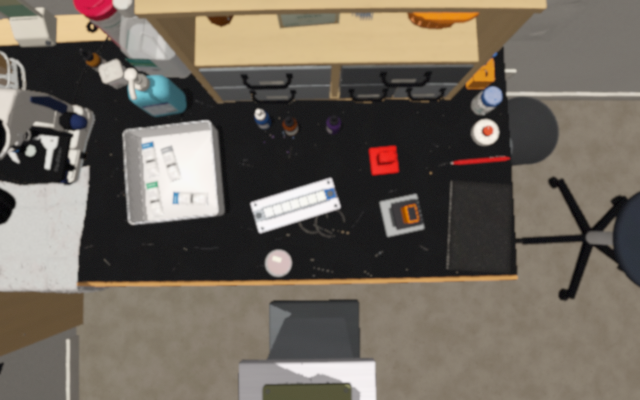

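View pics/sc0.png

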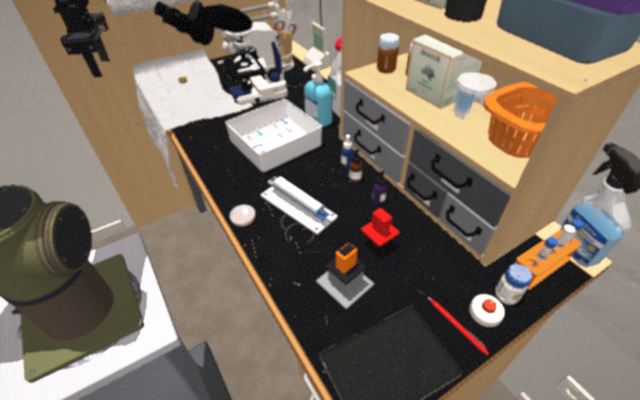

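Top view: the roller (orange handle in the grey stand) is at (410,214). What could be taken for it is the red look-alike at (384,159), and the orange basket at (445,18) and orange rack at (482,75). I choose (410,214). The jig is at (296,206), with its blue cap at its right end (332,195). The dish is at (278,263) and the bottles at (262,118), (290,126) and (333,124).

```bash
python3 - <<'E'
from h import *
im=cv2.imread('pics/top0.png');d=np.load('pics/top0.npy');W=world('top',d)
s=cv2.imread('pics/sc0.png');ds=np.load('pics/sc0.npy');Ws=world('scene',ds)
a=cv2.resize(im[165:250,240:440],None,fx=4,fy=4,interpolation=cv2.INTER_CUBIC)
b=cv2.resize(s[170:310,240:400],None,fx=2.5,fy=2.5,interpolation=cv2.INTER_CUBIC)
b=np.pad(b[:250],((0,0),(0,400),(0,0)))
cv2.imwrite('pics/crop1.png',np.vstack([a,b[:, :800]]))
H=cv2.cvtColor(im,cv2.COLOR_BGR2HSV);Hs=cv2.cvtColor(s,cv2.COLOR_BGR2HSV)
def rect(P,l):
    r=cv2.minAreaRect(P[:,:2].astype(np.float32));print(l,len(P),np.round(cv2.boxPoints(r),1).tolist(),np.round(r[0],1),np.round(r[1],1),r[2],'z',np.round(np.percentile(P[:,2],[2,50,98]),1))
v,u=np.mgrid[0:400,0:640]
def sel(W,m,l): 
    P=W[m&np.isfinite(W[...,2])]; rect(P,l)
box=lambda a,b,c,e:(u>a)&(u<b)&(v>c)&(v<e)
org=(H[...,0]<22)&(H[...,1]>140)&(H[...,2]>120)
sel(W,org&box(390,430,195,235)&(W[...,2]>95),'handle top')
sel(W,box(375,430,188,242)&(W[...,2]>48)&(W[...,2]<75),'shoulder/stand')
sel(W,box(375,430,188,242)&(H[...,2]>90)&(W[...,2]<30)&~org,'standbase')
sel(W,box(240,345,170,240)&(H[...,2]>90),'jig')
sel(W,box(240,345,170,240)&(W[...,2]>25),'rail')
os=(Hs[...,0]<22)&(Hs[...,1]>140)
sel(Ws,os&box(330,362,238,280)&(Ws[...,2]>75),'handle scene')
sel(Ws,box(255,340,170,235)&(Ws[...,2]>28),'rail scene')
sel(Ws,box(310,380,255,305)&(Ws[...,2]>50)&(Ws[...,2]<75),'sh scene')
sel(Ws,box(310,380,255,305)&(Hs[...,2]>90)&(Ws[...,2]<20),'standbase scene')
# blank desk
print('desk z',np.nanmedian(W[255:270,330:370,2]),np.nanmedian(Ws[270:290,260:280,2]))
for c,n in ((( 278,263),'dish'),((262,118),'b'),((290,126),'i'),((333,124),'v'),((384,159),'red')):
    print(n,np.round(np.nanmedian(W[c[1]-2:c[1]+3,c[0]-2:c[0]+3].reshape(-1,3),0)))
E
```

```text
handle top 126 [[468.1000061035156, -222.39999389648438], [472.5, -244.39999389648438], [507.5, -237.3000030517578], [503.1000061035156, -215.3000030517578]] [ 487.8 -229.9] [35.7 22.5] 11.45397663116455 z [ 96.  112.6 116.7]
shoulder/stand 479 [[452.70001220703125, -207.0], [463.79998779296875, -264.8999938964844], [522.4000244140625, -253.6999969482422], [511.3999938964844, -195.8000030517578]] [ 487.6 -230.4] [59.7 58.9] 10.82606315612793 z [58.2 62.9 69. ]
standbase 664 [[434.1000061035156, -193.10000610351562], [452.20001220703125, -284.6000061035156], [538.9000244140625, -267.5], [520.7999877929688, -175.89999389648438]] [ 486.5 -230.3] [88.4 93.3] 11.191661834716797 z [-2.   4.3 14.2]
jig 2949 [[395.29998779296875, 95.4000015258789], [453.1000061035156, -104.0], [582.5999755859375, -66.4000015258789], [524.7999877929688, 132.89999389648438]] [488.9  14.5] [134.9 207.5] 16.181615829467773 z [-1.6  7.9 53.5]
rail 1067 [[474.1000061035156, 106.69999694824219], [523.7000122070312, -75.9000015258789], [553.7000122070312, -67.80000305175781], [504.0, 114.80000305175781]] [513.9  19.
[... 439 characters left out ...]
5258789]] [515.2  19.2] [ 32.  187.9] 16.42155647277832 z [29.1 45.2 53.2]
sh scene 544 [[451.6000061035156, -207.10000610351562], [463.5, -266.6000061035156], [522.5, -254.8000030517578], [510.6000061035156, -195.3000030517578]] [ 487.  -230.9] [60.2 60.6] 11.28974437713623 z [53.4 62.1 73. ]
standbase scene 801 [[432.79998779296875, -178.10000610351562], [454.8999938964844, -284.20001220703125], [564.9000244140625, -261.29998779296875], [542.7999877929688, -155.1999969482422]] [ 498.8 -219.7] [112.4 108.4] 11.767986297607422 z [-1.2  4.2 16.8]
desk z 0.24572716271966943 -1.006964118738018
dish [380.  62.  14.]
b [708.  88.  70.]
i [689.  26.  69.]
v [690. -71.  71.]
red [ 604. -178.  101.]
```

View pics/crop1.png

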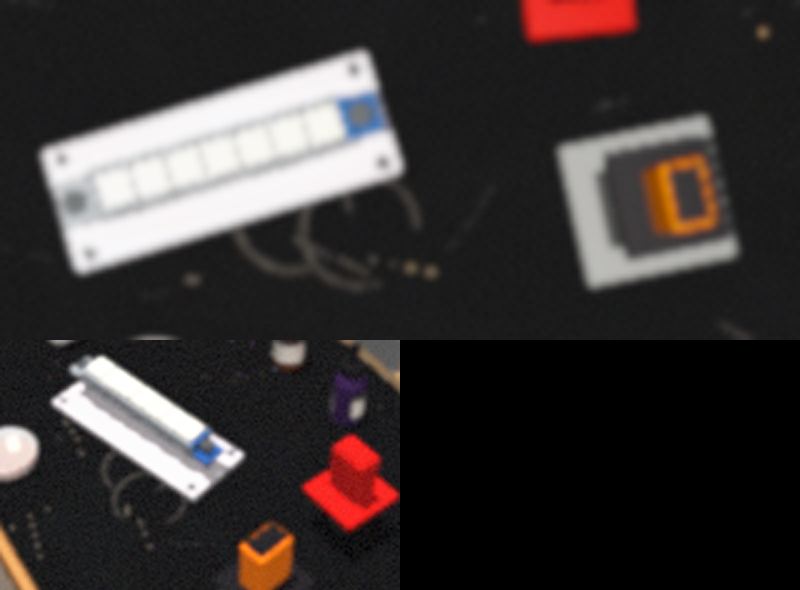

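The crop confirms the orange handle on its black shoulder in the grey stand, with the red look-alike above it. The blue cap is at the jig's right end. I'll fit the bar line and slope, and move towards the roller.

```bash
python3 - <<'E'
from h import *
v,u=np.mgrid[0:400,0:640]
for n,f,bx in (('top','top0',(240,345,170,240)),('scene','sc0',(255,340,170,235))):
    im=cv2.imread(f'pics/{f}.png');W=world(n,np.load(f'pics/{f}.npy'));H=cv2.cvtColor(im,cv2.COLOR_BGR2HSV)
    B=(u>bx[0])&(u<bx[1])&(v>bx[2])&(v<bx[3])
    base=W[B&(H[...,2]>110)&(abs(W[...,2]-8)<5)]
    r=cv2.minAreaRect(base[:,:2].astype(np.float32));print(n,'base',np.round(r[0],1),np.round(r[1],1),round(r[2],2),len(base))
    a=np.radians(15.8);ex=np.array([np.cos(a),np.sin(a)]);ey=np.array([-ex[1],ex[0]]);c=np.array([514.,19.3])
    rail=W[B&(W[...,2]>28)]
    q=rail[:,:2]-c; s=q@ey;t=q@ex
    k=abs(s)<75
    # centerline across s bins
    bs=np.arange(-70,71,20);mid=[]
    for b in bs:
        m=abs(s-b)<10; mid.append((np.percentile(t[m],3)+np.percentile(t[m],97))/2)
    p=np.polyfit(bs,mid,1);print('center line slope deg',np.degrees(np.arctan(p[0])),'offset',p[1],'s range',np.percentile(s,[.5,99.5]))
    m=(abs(t-p[1])<7)&(abs(s)<66);zp=np.polyfit(s[m],rail[m,2],1);print('bar z fit',zp, 'std',np.std(rail[m,2]-np.polyval(zp,s[m])))
    blue=B&(H[...,0]>95)&(H[...,0]<125)&(H[...,1]>100);P=W[blue];P=P[P[:,2]>25];print('blue s',np.percentile((P[:,:2]-c)@ey,[5,95]))
    mm=(abs(s)<72)&(abs(t-p[1])<9); print([ (int(b),round(float(np.median(rail[mm&(abs(s-b)<6),2])),1)) for b in np.arange(-60.9,62,20.3)])
E
python3 -m jog '[[[0,0,0,-0.67,-0.87,0,-0.2],[0,0,0,-0.67,-0.87,0,-0.2],[0,0,0,-0.67,-0.87,0,-0.2],[0,0,0,-0.67,-0.87,0,-0.2],[0,0,0,-0.67,-0.87,0,-0.2],[0,0,0,-0.67,-0.87,0,-0.2],[0,0,0,-0.67,-0.87,0,-0.2],[0,0,0,-0.67,-0.87,0,-0.2]]]'
python3 -m jog '[[[0,0,0,-0.67,-0.87,0,-0.2],[0,0,0,-0.67,-0.87,0,-0.2],[0,0,0,-0.67,-0.87,0,-0.2],[0,0,0,-0.67,-0.87,0,-0.2],[0,0,0,-0.67,-0.87,0,-0.2],[0,0,0,-0.67,-0.87,0,-0.2],[0,0,0,-0.67,-0.87,0,-0.2],[0,0,0,-0.67,-0.87,0,-0.2]]]'
```

```text
top base [514.5  20.8] [ 76.8 200.4] 15.17 1520
center line slope deg 0.5468318225418656 offset -0.2559185095972816 s range [-93.37152588  93.37949762]
bar z fit [ 0.05023991 49.93094445] std 2.4717476336138033
blue s [-92.67138917 -74.8324564 ]
[(-60, 47.5), (-40, 47.9), (-20, 49.6), (0, 50.2), (20, 51.5), (40, 51.4), (60, 53.2)]
scene base [514.   20.6] [ 74.9 200.4] 16.9 966
center line slope deg -0.9443927405046728 offset -0.2868111000584578 s range [-93.46538181  92.64070869]
bar z fit [ 0.05134471 49.11376799] std 1.697300145498998
blue s [-94.19990279 -74.96023512]
[(-60, 46.5), (-40, 46.8), (-20, 48.0), (0, 49.2), (20, 50.6), (40, 50.8), (60, 52.6)]
clock: 1.1
eef_pos: [356.0, 188.7, 233.3]
eef_rot: [[-0.938, 0.346, 0.0], [0.346, 0.938, -0.0], [-0.0, -0.0, -1.0]]
contact_force: [0.4, -0.9, 0.0]
finger_gap: 0.598
finger_force: 0.0
clock: 2.1
eef_pos: [486.9, -230.6, 233.2]
eef_rot: [[-0.938, 0.347, -0.0], [0.347, 0.938, 0.0], [0.0, 0.0, -1.0]]
contact_force: [0.5, -0.1, 1.0]
finger_gap: 0.602
finger_force: 0.0
```

```bash
python3 -m jog '[[[0,0,-0.79,0,0,0.16,-0.2],[0,0,-0.79,0,0,0.16,-0.2],[0,0,-0.79,0,0,0.16,-0.2],[0,0,-0.79,0,0,0.16,-0.2],[0,0,-0.79,0,0,0.16,-0.2],[0,0,-0.79,0,0,0.16,-0.2],[0,0,-0.79,0,0,0.16,-0.2],[0,0,-0.79,0,0,0.16,-0.2]]]'
python3 - <<'E'
from h import *
im,d=snap('scene','sc1.png');im2,d2=snap('top','top1.png')
a=cv2.resize(im[150:310,250:450],None,fx=2.5,fy=2.5,interpolation=cv2.INTER_CUBIC)
b=cv2.resize(im2[150:310,310:510],None,fx=2,fy=2.5,interpolation=cv2.INTER_CUBIC)
cv2.imwrite('pics/crop2.png',np.hstack([a[:,:400],b]))
E
```

```text
clock: 3.1
eef_pos: [486.5, -228.7, 168.8]
eef_rot: [[-0.98, -0.199, -0.001], [-0.199, 0.98, 0.001], [0.001, 0.001, -1.0]]
contact_force: [0.3, 0.1, 0.1]
finger_gap: 0.599
finger_force: 0.0
```

View pics/crop2.png

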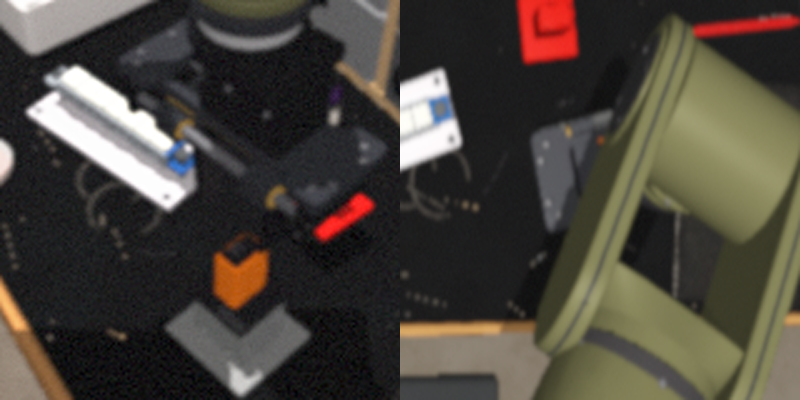

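The gripper is squared to the orange handle and directly above it. I'll descend and grip.

```bash
python3 -m jog '[[[0,0,0,-0.02,-0.03,0.3,-0.2],[0,0,0,0,0,0.3,-0.2],[0,0,0,0,0,0.25,-0.2],[0,0,0,0,0,0.2,-0.2],[0,0,0,0,0,0.2,-0.2],[0,0,0,0,0,0.15,-0.2],[0,0,0,0,0,0.1,-0.2],[0,0,0,0,0,0.08,-0.2]]]' 55
python3 -m jog '[[[0,0,0,0,0,0,0.5],[0,0,0,0,0,0,1],[0,0,0,0,0,0,1],[0,0,0,0,0,0,1],[0,0,0,0,0,0,1],[0,0,0,0,0,0,1],[0,0,0,0,0,0,1],[0,0,0,0,0,0,1]]]' 55
python3 -c "
from plant import sensors;o=sensors.get_obs();print(o['eef_pos'],o['contact_force'],o['ft_torque'],o['finger_gap'],o['finger_force'])"
```

```text
clock: 4.2
eef_pos: [488.3, -230.2, 90.6]
eef_rot: [[-0.981, -0.196, 0.0], [-0.196, 0.981, -0.0], [-0.0, -0.0, -1.0]]
contact_force: [0.2, -0.5, 0.2]
finger_gap: 0.6
finger_force: 0.0
clock: 5.2
eef_pos: [488.3, -230.3, 90.9]
eef_rot: [[-0.981, -0.197, 0.0], [-0.197, 0.981, -0.0], [-0.0, -0.0, -1.0]]
contact_force: [0.2, -0.8, 2.4]
finger_gap: 0.25
finger_force: 55.0
[ 488.31910604 -230.25730187   90.90882427] [ 0.16291422 -0.78196546  2.3531737 ] [0.05529924 0.107947   0.04382646] 0.25013295841616534 54.998592138290405
```

```bash
python3 -m jog '[[[0,0,0,0,0,-0.08,1],[0,0,0,0,0,-0.14,1],[0,0,0,0,0,-0.2,1],[0,0,0,0,0,-0.25,1],[0,0,0,0,0,-0.3,1],[0,0,0,0,0,-0.3,1],[0,0,0,0,0,-0.2,1],[0,0,0,0,0,-0.1,1]]]'
python3 - <<'E'
from h import *
o=sensors.get_obs();print(o['eef_pos'],o['contact_force'],o['ft_torque'],o['finger_gap'])
p=o['eef_pos'];R=o['eef_rot'];
a=np.radians(16.0);ey=np.array([-np.sin(a),np.cos(a),0]);c=np.array([514,19.3,0])+0.5*ey
tgt=c-60.9*ey;tgt[2]=150;print(tgt,(tgt-p)@R/50, 'yaw',np.degrees(np.arctan2(-R[0,1],R[1,1])))
E
```

```text
clock: 6.2
eef_pos: [488.4, -230.3, 170.2]
eef_rot: [[-0.981, -0.196, 0.001], [-0.196, 0.981, -0.001], [-0.001, -0.001, -1.0]]
contact_force: [-0.6, 0.3, -1.7]
finger_gap: 0.25
finger_force: 55.0
[ 488.44801154 -230.29830265  170.21300989] [-0.59258626  0.295302   -1.71274601] [-0.05728311 -0.01563498  0.00478444] 0.2498316718762111
[530.64849629 -38.76020643 150.        ] [-1.57988836  3.59057367  0.40280155] yaw 11.331490759462067
```

```bash
python3 -m jog '[[[0,0,0,-0.2,0.4,0,1],[0,0,0,-0.28,0.64,0,1],[0,0,0,-0.28,0.66,0,1],[0,0,0,-0.28,0.66,0.1,1],[0,0,0,-0.28,0.65,0.1,1],[0,0,0,-0.26,0.58,0.1,1],[0,0,-0.46,0,0,0.1,1],[0,0,-0.46,0,0,0,1]]]'
python3 - <<'E'
from h import *
im,d=snap('scene','sc2.png');im2,d2=snap('top','top2.png')
a=cv2.resize(im[120:280,220:380],None,fx=2.5,fy=2.5,interpolation=cv2.INTER_CUBIC)
b=cv2.resize(im2[130:290,240:400],None,fx=2.5,fy=2.5,interpolation=cv2.INTER_CUBIC)
cv2.imwrite('pics/crop3.png',np.hstack([a,b]))
o=sensors.get_obs();p=o['eef_pos'];R=o['eef_rot'];print(p,o['contact_force'],np.round(R,4).tolist())
E
```

```text
clock: 7.2
eef_pos: [529.7, -37.9, 148.1]
eef_rot: [[-0.961, -0.277, -0.002], [-0.277, 0.961, 0.0], [0.002, 0.001, -1.0]]
contact_force: [-0.1, -0.1, -2.1]
finger_gap: 0.253
finger_force: 55.0
[530.00332751 -38.37196849 148.6170222 ] [-0.95321881 -1.16307293 -2.69461984] [[-0.9615, -0.2747, -0.0012], [-0.2747, 0.9615, 0.0002], [0.0011, 0.0005, -1.0]]
```

View pics/crop3.png

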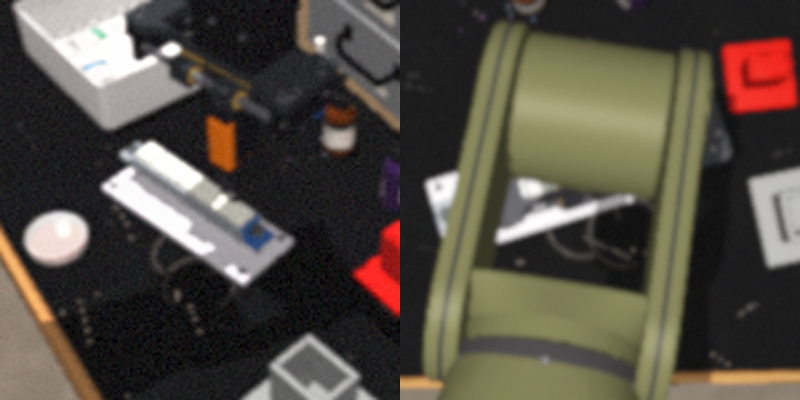

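The scene view shows the roller's orange handle, at crop (222,142), held upright above the blue-cap end of the bar. The empty stand is at crop (315,375). I'll check the handle's offset in the hand and the stand mouth from the same pictures.

```bash
python3 - <<'E'
from h import *
v,u=np.mgrid[0:400,0:640]
im=cv2.imread('pics/sc2.png');W=world('scene',np.load('pics/sc2.npy'));H=cv2.cvtColor(im,cv2.COLOR_BGR2HSV)
m=(H[...,0]<22)&(H[...,1]>140)&(u>295)&(u<320)&(v>160)&(v<192)&np.isfinite(W[...,2])
p=np.array([530.0,-38.4,148.6]);a=np.radians(16);ex=np.array([np.cos(a),np.sin(a)]);ey=np.array([-ex[1],ex[0]])
P=W[m]-p;print(m.sum(),'ex',np.percentile(P[:,:2]@ex,[3,10,50,90,97]),'ey',np.percentile(P[:,:2]@ey,[3,50,97]),'z',np.percentile(P[:,2],[3,97]))
for n,f,bx in (('scene','sc2',(320,370,245,290)),('top','top2',(375,430,188,242))):
    W=world(n,np.load(f'pics/{f}.npy'))
    q=W[(u>bx[0])&(u<bx[1])&(v>bx[2])&(v<bx[3])&(abs(W[...,2]-56)<5)]
    r=cv2.minAreaRect(q[:,:2].astype(np.float32));print(n,len(q),np.round(r[0],1),np.round(r[1],1),r[2],np.median(q[:,2]))
E
```

```text
256 ex [-19.84971399 -19.2751848  -17.19747139 -11.95134763  -7.91035299] ey [-16.41758998  -4.6281912   19.58258989] z [-30.3124021   22.89936245]
scene 263 [ 487.2 -230.6] [46.7 58.7] 10.736557960510254 53.86599609294156
top 221 [ 487.4 -229.8] [46.  56.1] 11.343904495239258 54.589055008198834
```

```bash
python3 -m jog '[[[0,0,0,-0.03,0,0.1,1],[0,0,0,0,0,0.1,1],[0,0,0,0,0,0.1,1],[0,0,0,0,0,0.06,1],[0,0,0,0,0,0.04,1],[0,0,0,0,0,0.02,1],[0,0,0,0,0,0,1],[0,0,0,0,0,0,1]]]'
```

```text
clock: 8.3
eef_pos: [531.9, -38.2, 128.3]
eef_rot: [[-0.962, -0.274, 0.0], [-0.274, 0.962, -0.0], [-0.0, -0.0, -1.0]]
contact_force: [-0.4, -0.3, -2.2]
finger_gap: 0.249
finger_force: 55.0
```

```bash
python3 -m jog '[[[0,0,0,0,0,0.02,1],[0,0,0,0,0,0.02,1],[0,0,0,0,0,0.02,1],[0,0,0,0,0,0.02,1],[0,0,0,0,0,0.01,1],[0,0,0,0,0,0,1],[0,0,0,0,0,0,1],[0,0,0,0,0,0,1]]]'
```

```text
clock: 9.3
eef_pos: [532.1, -38.7, 125.1]
eef_rot: [[-0.962, -0.275, 0.0], [-0.275, 0.962, -0.001], [-0.0, -0.001, -1.0]]
contact_force: [-3.6, -1.7, 5.4]
finger_gap: 0.25
finger_force: 55.0
```

```bash
python3 -m jog '[[[0,0,0,0,0,0.01,1],[0,0,0,0,0,0.01,1],[0,0,0,0,0,0.01,1],[0,0,0,0,0,0.01,1],[0,0,0,0,0,0.01,1],[0,0,0,0,0,0,1],[0,0,0,0,0,0,1],[0,0,0,0,0,0,1]]]'
python3 -c "
from plant import sensors;o=sensors.get_obs();print(o['eef_pos'],o['contact_force'],o['ft_torque'])"
```

```text
clock: 10.3
eef_pos: [532.2, -38.8, 122.8]
eef_rot: [[-0.962, -0.275, 0.0], [-0.275, 0.962, -0.001], [-0.0, -0.001, -1.0]]
contact_force: [-2.8, -1.1, 5.6]
finger_gap: 0.25
finger_force: 55.0
[532.1595129  -38.76383905 122.78487325] [-2.84039117 -1.08380191  5.55579599] [-0.22447575  0.87034344 -0.01468583]
```

```bash
python3 -m jog '[[[0,0,0,0,0,0.01,1],[0,0,0,0,0,0.01,1],[0,0,0,0,0,0.01,1],[0,0,0,0,0,0,1],[0,0,0,0,0,0,1],[0,0,0,0,0,0,1],[0,0,0,0,0,0,1],[0,0,0,0,0,0,1]]]'
```

```text
clock: 11.3
eef_pos: [532.4, -39.3, 121.9]
eef_rot: [[-0.961, -0.275, 0.001], [-0.275, 0.961, -0.003], [-0.0, -0.003, -1.0]]
contact_force: [-4.1, -2.9, 8.0]
finger_gap: 0.249
finger_force: 55.0
```

```bash
python3 -m jog '[[[0,0,0,0,0,0.01,1],[0,0,0,0,0,0.01,1],[0,0,0,0,0,0,1],[0,0,0,0,0,0,1],[0,0,0,0,0,0,1],[0,0,0,0,0,0,1],[0,0,0,0,0,0,1],[0,0,0,0,0,0,1]]]'
```

```text
clock: 12.3
eef_pos: [532.6, -39.7, 121.3]
eef_rot: [[-0.961, -0.275, 0.001], [-0.275, 0.961, -0.004], [-0.0, -0.004, -1.0]]
contact_force: [-5.6, -4.7, 9.6]
finger_gap: 0.248
finger_force: 55.0
```

```bash
python3 -m jog '[[[0,0,0,0,0,0.01,1],[0,0,0,0,0,0.01,1],[0,0,0,0,0,0,1],[0,0,0,0,0,0,1],[0,0,0,0,0,0,1],[0,0,0,0,0,0,1],[0,0,0,0,0,0,1],[0,0,0,0,0,0,1]]]'
python3 - <<'E'
from h import *
o=sensors.get_obs();print(o['eef_pos'],o['contact_force'],o['ft_torque'])
im,d=snap('scene','sc3.png')
cv2.imwrite('pics/crop4.png',cv2.resize(im[150:240,240:350],None,fx=6,fy=6,interpolation=cv2.INTER_CUBIC))
E
```

```text
clock: 13.3
eef_pos: [532.9, -40.0, 120.9]
eef_rot: [[-0.961, -0.275, 0.002], [-0.275, 0.961, -0.004], [-0.001, -0.005, -1.0]]
contact_force: [-4.9, -4.2, 10.9]
finger_gap: 0.248
finger_force: 55.0
[532.86739146 -40.02366846 120.92701639] [-4.91546901 -4.24106654 10.89506742] [-1.00674763  1.36510851 -0.03001387]
```

View pics/crop4.png

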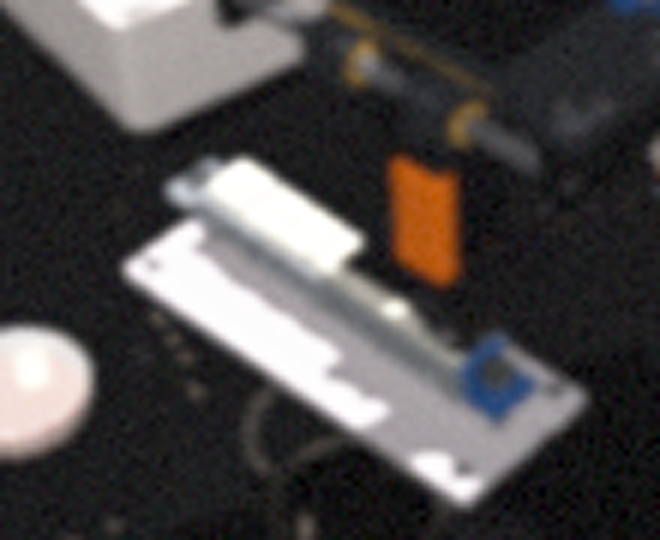

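Section 1 is well down. The proud corner of section 2 now shares the load, so I'll press a little more until section 1 bottoms out.

```bash
python3 -m jog '[[[0,0,0,0,0,0.01,1],[0,0,0,0,0,0.01,1],[0,0,0,0,0,0,1],[0,0,0,0,0,0,1],[0,0,0,0,0,0,1],[0,0,0,0,0,0,1],[0,0,0,0,0,0,1],[0,0,0,0,0,0,1]]]'
python3 - <<'E'
from h import *
o=sensors.get_obs();print(o['eef_pos'],o['contact_force'],o['ft_torque'])
W=world('top',np.load('pics/top0.npy'));H=cv2.cvtColor(cv2.imread('pics/top0.png'),cv2.COLOR_BGR2HSV)
b=(H[...,0]>95)&(H[...,0]<125)&(H[...,1]>100)&(W[...,2]>25);v,u=np.mgrid[0:400,0:640];b&=(u>310)&(u<345)&(v>175)&(v<215)
print('cap z',np.percentile(W[b][:,2],[5,25,50,75,95]))
E
```

```text
clock: 14.35
eef_pos: [533.0, -40.2, 120.8]
eef_rot: [[-0.961, -0.275, 0.002], [-0.275, 0.961, -0.005], [-0.001, -0.005, -1.0]]
contact_force: [-6.8, -5.7, 16.2]
finger_gap: 0.251
finger_force: 55.0
[533.02334716 -40.15930533 120.81353719] [-6.78491751 -5.68375181 16.17461001] [-1.05506007  1.72366955  0.05977932]
cap z [29.11901084 30.87732052 31.99153522 39.95141165 44.55911337]
```

Section 1 is on its hard stop: the force rose by 5 N with no travel. Now I'll roll along, easing to about 14 N and following the +5% slope.

```bash
python3 -m jog '[[[0,0,0,0.005,0.02,-0.004,1],[0,0,0,0.005,0.02,-0.004,1],[0,0,0,0.005,0.02,-0.003,1],[0,0,0,0.005,0.02,-0.002,1],[0,0,0,0,0.02,-0.001,1],[0,0,0,0,0.02,-0.001,1],[0,0,0,0,0.02,-0.001,1],[0,0,0,0,0.02,-0.001,1]]]'
python3 -c "
from plant import sensors;o=sensors.get_obs();print(o['eef_pos'],o['contact_force'],o['ft_torque'])"
```

```text
clock: 15.35
eef_pos: [530.7, -32.5, 121.3]
eef_rot: [[-0.961, -0.275, 0.005], [-0.275, 0.961, -0.004], [-0.003, -0.005, -1.0]]
contact_force: [-3.6, -4.4, 12.7]
finger_gap: 0.251
finger_force: 55.0
[530.67010819 -32.52926377 121.30431812] [-3.62716725 -4.42530379 12.67203735] [-0.85620387  0.91822076  0.0054114 ]
```

```bash
python3 -m jog '[[[0,0,0,0.002,0.025,-0.001,1],[0,0,0,0.002,0.025,-0.001,1],[0,0,0,0.002,0.025,-0.001,1],[0,0,0,0.002,0.025,-0.001,1],[0,0,0,0.002,0.025,-0.001,1],[0,0,0,0,0.025,-0.001,1],[0,0,0,0,0.025,-0.001,1],[0,0,0,0,0.025,-0.001,1]]]'
python3 -c "
from plant import sensors;o=sensors.get_obs();print(o['eef_pos'],o['contact_force'],o['ft_torque'])"
```

```text
clock: 16.35
eef_pos: [527.6, -22.3, 121.8]
eef_rot: [[-0.962, -0.275, 0.005], [-0.275, 0.962, -0.002], [-0.004, -0.004, -1.0]]
contact_force: [-2.4, -2.7, 11.1]
finger_gap: 0.249
finger_force: 55.0
[527.63409375 -22.2575272  121.77461916] [-2.39209175 -2.69567301 11.07071003] [-0.44063774  0.69603983  0.02832109]
```

```bash
python3 -m jog '[[[0,0,0,0,0.025,0,1],[0,0,0,0,0.025,0,1],[0,0,0,0,0.025,-0.001,1],[0,0,0,0,0.025,-0.001,1],[0,0,0,0,0.025,-0.001,1],[0,0,0,0,0.025,-0.001,1],[0,0,0,0,0.025,-0.001,1],[0,0,0,0,0.025,-0.001,1]]]'
python3 -c "
from plant import sensors;o=sensors.get_obs();print(o['eef_pos'],o['contact_force'],o['ft_torque'])"
```

```text
clock: 17.35
eef_pos: [525.2, -13.4, 122.2]
eef_rot: [[-0.961, -0.275, 0.006], [-0.275, 0.961, -0.004], [-0.004, -0.005, -1.0]]
contact_force: [-2.7, -4.1, 11.2]
finger_gap: 0.248
finger_force: 55.0
[525.1916894  -13.38003204 122.2417464 ] [-2.66106577 -4.07547513 11.21434166] [-0.87750892  0.69385244 -0.00511774]
```

```bash
python3 -m jog '[[[0,0,0,0,0.025,0,1],[0,0,0,0,0.025,0,1],[0,0,0,0,0.025,-0.001,1],[0,0,0,0,0.025,-0.001,1],[0,0,0,0,0.025,-0.001,1],[0,0,0,0,0.025,-0.001,1],[0,0,0,0,0.025,-0.001,1],[0,0,0,0,0.025,-0.001,1]]]'
python3 -c "
from plant import sensors;o=sensors.get_obs();print(o['eef_pos'],o['contact_force'],o['ft_torque'])"
```

```text
clock: 18.35
eef_pos: [522.3, -3.0, 122.6]
eef_rot: [[-0.962, -0.275, 0.005], [-0.275, 0.962, -0.002], [-0.005, -0.004, -1.0]]
contact_force: [-2.8, -1.4, 13.7]
finger_gap: 0.25
finger_force: 55.0
[522.29195212  -2.97954729 122.62993067] [-2.78886609 -1.36335095 13.74207384] [-0.42722426  0.83751041  0.01206581]
```

```bash
python3 -m jog '[[[0,0,0,0,0.025,-0.001,1],[0,0,0,0,0.025,-0.001,1],[0,0,0,0,0.025,-0.001,1],[0,0,0,0,0.025,-0.001,1],[0,0,0,0,0.025,-0.001,1],[0,0,0,0,0.025,-0.001,1],[0,0,0,0,0.025,-0.001,1],[0,0,0,0,0.025,-0.001,1]]]'
python3 -c "
from plant import sensors;o=sensors.get_obs();print(o['eef_pos'],o['contact_force'],o['ft_torque'])"
```

```text
clock: 19.35
eef_pos: [519.9, 5.8, 123.1]
eef_rot: [[-0.961, -0.275, 0.006], [-0.275, 0.961, -0.004], [-0.005, -0.006, -1.0]]
contact_force: [-2.1, -4.2, 13.1]
finger_gap: 0.249
finger_force: 55.0
[519.87214362   5.84697841 123.13488406] [-2.12899527 -4.20368595 13.14331631] [-0.96636763  0.63475201  0.06006663]
```

```bash
python3 -m jog '[[[0,0,0,0.002,0.025,-0.001,1],[0,0,0,0.002,0.025,-0.001,1],[0,0,0,0.002,0.025,-0.001,1],[0,0,0,0.002,0.025,-0.001,1],[0,0,0,0.002,0.025,-0.001,1],[0,0,0,0.002,0.025,-0.001,1],[0,0,0,0.002,0.025,-0.001,1],[0,0,0,0,0.025,-0.001,1]]]'
python3 -c "
from plant import sensors;o=sensors.get_obs();print(o['eef_pos'],o['contact_force'],o['ft_torque'])"
```

```text
clock: 20.35
eef_pos: [516.8, 16.3, 123.6]
eef_rot: [[-0.962, -0.275, 0.007], [-0.275, 0.962, -0.002], [-0.006, -0.004, -1.0]]
contact_force: [-0.8, -1.4, 12.2]
finger_gap: 0.252
finger_force: 55.0
[516.75128059  16.32689793 123.5845564 ] [-0.75251272 -1.41837458 12.23604987] [-0.3625673   0.44597224  0.03578116]
```

```bash
python3 -m jog '[[[0,0,0,0,0.025,0,1],[0,0,0,0,0.025,-0.001,1],[0,0,0,0,0.025,-0.001,1],[0,0,0,0,0.025,-0.001,1],[0,0,0,0,0.025,-0.001,1],[0,0,0,0,0.025,-0.001,1],[0,0,0,0,0.025,-0.001,1],[0,0,0,0,0.025,-0.001,1]]]'
python3 -c "
from plant import sensors;o=sensors.get_obs();print(o['eef_pos'],o['contact_force'],o['ft_torque'])"
python3 -m jog '[[[0,0,0,0,0.025,0,1],[0,0,0,0,0.025,-0.001,1],[0,0,0,0,0.025,-0.001,1],[0,0,0,0,0.025,-0.001,1],[0,0,0,0,0.025,-0.001,1],[0,0,0,0,0.025,-0.001,1],[0,0,0,0,0.025,-0.001,1],[0,0,0,0,0.025,-0.001,1]]]'
python3 -c "
from plant import sensors;o=sensors.get_obs();print(o['eef_pos'],o['contact_force'],o['ft_torque'])"
```

```text
clock: 21.35
eef_pos: [514.3, 25.1, 124.1]
eef_rot: [[-0.961, -0.275, 0.008], [-0.275, 0.961, -0.003], [-0.007, -0.005, -1.0]]
contact_force: [-1.7, -4.1, 13.6]
finger_gap: 0.249
finger_force: 55.0
[514.28109076  25.1180236  124.08675936] [-1.74540652 -4.05101462 13.61539495] [-0.80748532  0.40000882 -0.02192602]
clock: 22.35
eef_pos: [511.3, 35.6, 124.5]
eef_rot: [[-0.962, -0.275, 0.007], [-0.275, 0.962, -0.002], [-0.006, -0.003, -1.0]]
contact_force: [-1.8, -1.8, 13.0]
finger_gap: 0.249
finger_force: 55.0
[511.27232407  35.60789007 124.52015195] [-1.83921936 -1.83305499 13.04226667] [-0.40290622  0.60938911  0.07810016]
```

```bash
python3 -m jog '[[[0,0,0,0,0.025,0,1],[0,0,0,0,0.025,-0.001,1],[0,0,0,0,0.025,-0.001,1],[0,0,0,0,0.025,-0.001,1],[0,0,0,0,0.025,-0.001,1],[0,0,0,0,0.025,-0.001,1],[0,0,0,0,0.025,-0.001,1],[0,0,0,0,0.025,-0.001,1]]]'
python3 -m jog '[[[0,0,0,0,0.025,-0.001,1],[0,0,0,0,0.025,-0.001,1],[0,0,0,0,0.025,-0.001,1],[0,0,0,0,0.025,-0.001,1],[0,0,0,0,0.025,-0.001,1],[0,0,0,0,0.025,-0.001,1],[0,0,0,0,0.025,-0.001,1],[0,0,0,0,0.025,-0.001,1]]]'
python3 -c "
from plant import sensors;o=sensors.get_obs();print(o['eef_pos'],o['contact_force'],o['ft_torque'])"
```

```text
clock: 23.35
eef_pos: [508.8, 44.4, 125.0]
eef_rot: [[-0.961, -0.275, 0.008], [-0.275, 0.961, -0.004], [-0.007, -0.006, -1.0]]
contact_force: [-1.5, -4.3, 13.6]
finger_gap: 0.25
finger_force: 55.0
clock: 24.35
eef_pos: [505.8, 55.0, 125.4]
eef_rot: [[-0.962, -0.275, 0.007], [-0.275, 0.962, -0.001], [-0.007, -0.003, -1.0]]
contact_force: [-2.6, -2.1, 14.8]
finger_gap: 0.249
finger_force: 55.0
[505.84967295  54.96919522 125.42558061] [-2.57919393 -2.07718561 14.82896269] [-0.44224774  0.64070328 -0.0084706 ]
```

```bash
python3 -m jog '[[[0,0,0,0,0.025,-0.002,1],[0,0,0,0,0.025,-0.002,1],[0,0,0,0,0.025,-0.001,1],[0,0,0,0,0.025,-0.001,1],[0,0,0,0,0.025,-0.001,1],[0,0,0,0,0.025,-0.001,1],[0,0,0,0,0.025,-0.001,1],[0,0,0,0,0.025,-0.001,1]]]'
python3 -m jog '[[[0,0,0,0,0.025,-0.001,1],[0,0,0,0,0.025,-0.001,1],[0,0,0,0,0.025,-0.001,1],[0,0,0,0,0.025,-0.001,1],[0,0,0,0,0.025,-0.001,1],[0,0,0,0,0.025,-0.001,1],[0,0,0,0,0.025,-0.001,1],[0,0,0,0,0.025,-0.001,1]]]'
python3 -c "
from plant import sensors;o=sensors.get_obs();print(o['eef_pos'],o['contact_force'],o['ft_torque'])"
```

```text
clock: 25.35
eef_pos: [503.4, 63.7, 125.9]
eef_rot: [[-0.961, -0.275, 0.008], [-0.275, 0.961, -0.003], [-0.007, -0.005, -1.0]]
contact_force: [-1.5, -4.8, 14.2]
finger_gap: 0.25
finger_force: 55.0
clock: 26.35
eef_pos: [500.4, 74.4, 126.4]
eef_rot: [[-0.962, -0.275, 0.007], [-0.275, 0.962, -0.001], [-0.007, -0.003, -1.0]]
contact_force: [-1.5, -2.5, 13.6]
finger_gap: 0.25
finger_force: 55.0
[500.41575453  74.36134899 126.35631248] [-1.50003185 -2.46891649 13.5922224 ] [-0.37967527  0.53890237  0.03658819]
```

```bash
python3 -m jog '[[[0,0,0,0,0.025,-0.001,1],[0,0,0,0,0.025,-0.001,1],[0,0,0,0,0.025,-0.001,1],[0,0,0,0,0.025,-0.001,1],[0,0,0,0,0.025,-0.001,1],[0,0,0,0,0.025,-0.001,1],[0,0,0,0,0.01,-0.001,1],[0,0,0,0,0,0,1]]]'
python3 -c "
from plant import sensors;o=sensors.get_obs();print(o['eef_pos'],o['contact_force'],o['ft_torque'])"
```

```text
clock: 27.35
eef_pos: [498.2, 82.2, 126.7]
eef_rot: [[-0.961, -0.275, 0.007], [-0.275, 0.962, -0.001], [-0.007, -0.003, -1.0]]
contact_force: [-2.1, -2.2, 15.4]
finger_gap: 0.25
finger_force: 55.0
[498.16569344  82.19579669 126.69123721] [-2.09549244 -2.24776857 15.43261463] [-0.33472753  0.62130494  0.00689965]
```

```bash
python3 -m jog '[[[0,0,0,0,0,-0.08,1],[0,0,0,0,0,-0.12,1],[0,0,0,0,0,-0.16,1],[0,0,0,0,0,-0.2,1],[0,0,0,0,0,-0.2,1],[0,0,0,0,0,-0.14,1],[0,0,0,0,0,-0.08,1],[0,0,0,0,0,0,1]]]'
python3 - <<'E'
from h import *
o=sensors.get_obs();p=o['eef_pos'];R=o['eef_rot'];print(p,o['contact_force'],np.round(R,4).tolist())
print((np.array([488.4,-230.3,175])-p)@R/50)
E
```

```text
clock: 28.35
eef_pos: [495.3, 82.4, 171.4]
eef_rot: [[-0.962, -0.274, 0.001], [-0.274, 0.962, 0.0], [-0.001, -0.0, -1.0]]
contact_force: [0.2, 0.3, -2.0]
finger_gap: 0.248
finger_force: 55.0
[495.26153443  82.36580396 171.35201884] [ 0.1643844   0.33975941 -1.98636345] [[-0.9616, -0.2744, 0.0006], [-0.2744, 0.9616, 0.0], [-0.0006, -0.0001, -1.0]]
[ 1.84808503 -5.97556078 -0.07329667]
```

```bash
python3 -m jog '[[[0,0,0,0.15,-0.5,-0.01,1],[0,0,0,0.25,-0.8,-0.01,1],[0,0,0,0.25,-0.8,-0.01,1],[0,0,0,0.25,-0.8,-0.01,1],[0,0,0,0.25,-0.8,-0.01,1],[0,0,0,0.25,-0.8,-0.01,1],[0,0,0,0.25,-0.8,-0.01,1],[0,0,0,0.2,-0.68,0,1]]]'
python3 -m jog '[[[0,0,0.47,0,0,0,1],[0,0,0.46,0,0,0,1],[0,0,0,0,0,0,1],[0,0,0,0,0,0,1],[0,0,0,0,0,0,1],[0,0,0,0,0,0,1],[0,0,0,0,0,0,1],[0,0,0,0,0,0,1]]]'
python3 - <<'E'
from h import *
o=sensors.get_obs();p=o['eef_pos'];R=o['eef_rot'];print(p,o['contact_force'],np.round(R,4).tolist())
print((np.array([488.4,-230.3,175])-p)@R/50)
im,d=snap('scene','sc4.png');W=world('scene',d);im2,d2=snap('top','top4.png')
v,u=np.mgrid[0:400,0:640]
a=np.radians(15.9);ey=np.array([-np.sin(a),np.cos(a)]);ex=np.array([ey[1],-ey[0]]);c=np.array([514.,19.3])+.5*ey
q=W[...,:2]-c;s=q@ey;t=q@ex
print([(round(b),round(float(np.nanmedian(W[...,2][(abs(s-b)<7)&(abs(t)<7)&(W[...,2]>28)])),1)) for b in np.arange(-60.9,62,20.3)])
A=cv2.resize(im[160:240,250:350],None,fx=4,fy=4,interpolation=cv2.INTER_CUBIC)
B=cv2.resize(im[200:320,280:430],None,fx=8/3,fy=8/3,interpolation=cv2.INTER_CUBIC)
cv2.imwrite('pics/crop5.png',np.hstack([A,B]))
E
```

```text
clock: 29.35
eef_pos: [487.8, -232.0, 174.0]
eef_rot: [[-0.962, -0.274, -0.001], [-0.274, 0.962, 0.0], [0.0, 0.001, -1.0]]
contact_force: [0.5, 0.6, -3.4]
finger_gap: 0.249
finger_force: 55.0
clock: 30.35
eef_pos: [488.2, -230.5, 174.6]
eef_rot: [[-0.981, -0.196, 0.0], [-0.196, 0.981, -0.0], [-0.0, -0.0, -1.0]]
contact_force: [-0.1, 0.0, -1.7]
finger_gap: 0.25
finger_force: 55.0
[ 488.23418537 -230.54001954  174.55290181] [-0.13780392  0.00400674 -1.7424231 ] [[-0.9807, -0.1957, 0.0], [-0.1957, 0.9807, -0.0], [-0.0, -0.0, -1.0]]
[-0.00419175  0.00405833 -0.008942  ]
[(-61, 42.7), (-41, 43.5), (-20, 44.3), (0, 45.0), (20, 45.8), (41, 47.1), (61, 47.8)]
```

View pics/crop5.png

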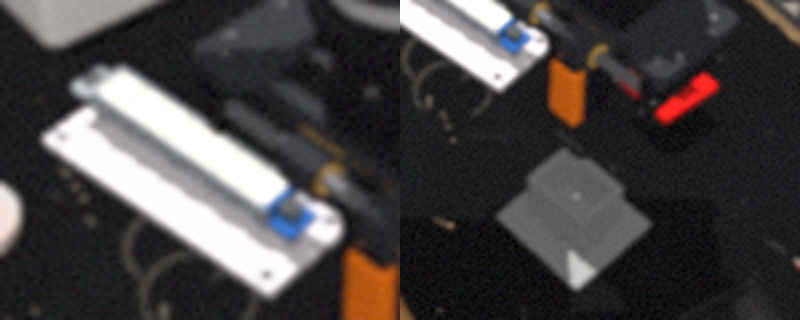

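The bar now forms one straight line flush with the rail. It was about 4 mm higher before, and the depth profile has an even slope. The roller hangs upright over the stand, so I'll lower it in.

```bash
python3 -m jog '[[[0,0,0,0,0,0.2,1],[0,0,0,0,0,0.25,1],[0,0,0,0,0,0.2,1],[0,0,0,0,0,0.12,1],[0,0,0,0,0,0.12,1],[0,0,0,0,0,0.12,1],[0,0,0,0,0,0.12,1],[0,0,0,0,0,0.1,1]]]'
python3 -m jog '[[[0,0,0,0,0,0.1,1],[0,0,0,0,0,0.1,1],[0,0,0,0,0,0.08,1],[0,0,0,0,0,0.06,1],[0,0,0,0,0,0.04,1],[0,0,0,0,0,0.02,1],[0,0,0,0,0,0,1],[0,0,0,0,0,0,1]]]'
python3 -c "
from plant import sensors;o=sensors.get_obs();print(o['eef_pos'],o['contact_force'],o['ft_torque'])"
```

```text
clock: 31.45
eef_pos: [488.2, -230.6, 112.7]
eef_rot: [[-0.981, -0.196, 0.0], [-0.196, 0.981, -0.0], [-0.0, -0.0, -1.0]]
contact_force: [-0.4, 0.2, -1.8]
finger_gap: 0.252
finger_force: 55.0
clock: 32.45
eef_pos: [488.3, -230.6, 93.2]
eef_rot: [[-0.981, -0.196, 0.0], [-0.196, 0.981, -0.0], [-0.0, -0.0, -1.0]]
contact_force: [0.0, 0.1, -1.8]
finger_gap: 0.252
finger_force: 55.0
[ 488.31497847 -230.61473947   93.17430181] [ 0.02650902  0.09160985 -1.75495041] [0.08369005 0.02061912 0.00047469]
```

```bash
python3 -m jog '[[[0,0,0,0,0,0.01,1],[0,0,0,0,0,0.01,1],[0,0,0,0,0,0.01,1],[0,0,0,0,0,0.01,1],[0,0,0,0,0,0.01,1],[0,0,0,0,0,0,1],[0,0,0,0,0,0,1],[0,0,0,0,0,0,1]]]'
```

```text
clock: 33.45
eef_pos: [488.3, -230.6, 90.9]
eef_rot: [[-0.981, -0.196, -0.0], [-0.196, 0.981, -0.0], [0.0, -0.0, -1.0]]
contact_force: [-3.1, 1.5, 4.9]
finger_gap: 0.253
finger_force: 55.0
```

Seated at the original height. I'll release, wait and retreat.

```bash
python3 -m jog '[[[0,0,0,0,0,-0.005,1],[0,0,0,0,0,0,1],[0,0,0,0,0,0,0.2],[0,0,0,0,0,0,-0.2],[0,0,0,0,0,0,-0.2],[0,0,0,0,0,0,-0.2],[0,0,0,0,0,0,-0.2],[0,0,0,0,0,0,-0.2]]]'
python3 -m jog '[[[0,0,0,0,0,-0.05,-0.2],[0,0,0,0,0,-0.15,-0.2],[0,0,0,0,0,-0.3,-0.2],[0,0,0,0,0,-0.4,-0.2],[0,0,0,0,0,-0.5,-0.2],[0,0,0,0,0,-0.5,-0.2],[0,0,0,0,0,-0.5,-0.2],[0,0,0,0,0,-0.4,-0.2]]]'
python3 - <<'E'
from h import *
im,d=snap('scene','sc5.png');W=world('scene',d);H=cv2.cvtColor(im,cv2.COLOR_BGR2HSV)
v,u=np.mgrid[0:400,0:640]
m=(H[...,0]<22)&(H[...,1]>140)&(u>320)&(u<370)&(v>230)&(v<285)&(W[...,2]>75);P=W[m];r=cv2.minAreaRect(P[:,:2].astype(np.float32));print(len(P),r,np.percentile(P[:,2],[2,98]))
cv2.imwrite('pics/crop6.png',cv2.resize(im[100:310,220:420],None,fx=2.8,fy=2.8,interpolation=cv2.INTER_CUBIC))
E
```

```text
clock: 34.45
eef_pos: [488.2, -230.6, 90.7]
eef_rot: [[-0.981, -0.196, 0.0], [-0.196, 0.981, -0.0], [-0.0, -0.0, -1.0]]
contact_force: [-0.7, 0.1, -0.1]
finger_gap: 0.6
finger_force: 0.0
clock: 35.45
eef_pos: [488.7, -230.8, 233.7]
eef_rot: [[-0.981, -0.196, 0.003], [-0.196, 0.981, -0.002], [-0.002, -0.002, -1.0]]
contact_force: [-0.0, 0.5, -0.9]
finger_gap: 0.602
finger_force: 0.0
303 ((486.59521484375, -231.506591796875), (35.84290313720703, 23.48628807067871), 11.983516693115234) [ 76.38998838 115.30786131]
```

View pics/crop6.png

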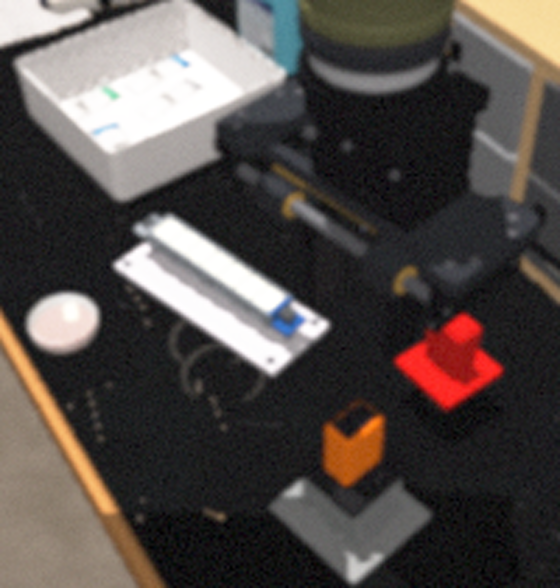

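The roller stands upright in its stand, at crop (353,445), at its starting pose. The bar lies flush, the other things I can see are where they were, and the gripper is clear.

```bash
python3 -c "
from plant import job;print(job.job_done())"
```

```text
the job is handed in; nothing more can be done
None
```

The seal bar was rolled in one pass from the blue cap to the grey end, and the camera shows all seven sections down in one straight line with the rail. The highest force I read on it was about 20 N. The roller is back upright in its stand and released, and the job was handed in at about 35 s.

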